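Hang the catch pail, then set the sampling valve two turns open

TASK

Hang the small steel pail by its bail on the hook of the sampling station and let go of it. Then take the valve's blue handwheel by its yellow crank handle, close it (clockwise from above) right to its stop and back it off exactly two full turns. Finish while still holding the crank handle in the gripper at that setting, with the pail hanging on the hook and the other things on the bench left where they stand.

Things in the scene. Friction and masses are not known exactly. Their poses are not given: they have to be found in the camera images.
- station: Sampling station, fixed: base plate 150 (x) x 310 (y) x 12 mm, origin on the bench below it, z up, -x side to the robot, yawed up to 15 degrees. At its y = +100 a brass valve with level blue handwheel; at x = 55, y = -100 mm a riser pipe, 16 mm thick, 225 mm tall, with the hook and, 24 mm under it, a spout that points to -x, ends at x = -11 and is 171 mm above the bench at its lowest.
- hook_seat (a point): The seat of the brass hook: top of its 8 mm round bar at the lowest place, 209 mm above the bench. The bar runs along the station's own x from the riser (75 mm behind the seat) forward to the upturned tip. The bail must lie across this bar between riser and tip. Its axes are the station's.
- hook_tip (a point): Upper end of the hook's upturned tip, 27 mm in front of the seat (station's -x) and 18 mm above it; the bail must pass over it.
- pail: Loose steel pail, 0.11 to 0.17 kg, 60 mm wide at the rim, 55 mm high, on the bench. Origin under the centre of its bottom, z up. A stiff 6 mm wire bail (no hinge), 74 mm wide, rises in the pail's own y-z plane to a blunt peak with a red grip tab on it. One looks through the bail along the pail's own x, which must lie along the hook (either way round).
- bail_eye (a point): Underside of the bail at its peak, 137 mm above the pail's bottom: the place that rests on the hook seat. Its axes are the pail's.
- grip_tab (a point): Red grip tab on top of the bail, 26 mm (pail's x) by 14 mm (pail's y, the way to pinch it) by 37 mm high, from 142 to 179 mm above the pail's bottom; this point is 162 mm above it, on the axis, and 25 mm above bail_eye. The bail's wire falls away under the tab to both sides in y.
- valve_wheel (a joint): Handwheel angle in rad: 0 at the hard closed stop, growing as it opens, anticlockwise seen from above, up to 22. Starts between 2.2 and 8.2. One turn is 6.283, two turns off the stop 12.566. It does not rise or fall and stays where it is left; turning takes about 2 N at the crank handle.
- wheel_axis (a point): Point on the wheel's upright axis, 130 mm above the bench. The wheel's rim is 122 mm over all, its top 104 mm above the bench, the hub no higher. Its axes are the station's.
- handle_grip (a point): Middle of the upright crank handle on the wheel, 50 mm from the axis, 133 mm above the bench. At joint value q it lies at angle pi + q about the axis from the station's own x (so at the closed stop, and after whole turns, it is on the station's -x side, nearest the robot).
- crank_handle: Yellow plastic crank handle: upright round grip, 18 mm diameter, 49 mm tall (105 to 154 mm above the bench), origin at the centre of its lower end. It spins freely on its own pin, so that it can be carried round the wheel in a circle without turning the gripper.
- small_beaker: Bystander: clear beaker 52 x 52 x 66 mm, left of the station; origin under its centre.
- timer: Bystander: white timer 60 x 60 x 22 mm, at the front left; origin under its centre.
- tin: Bystander: white round tin with green lid 74 x 74 x 33 mm, in front of the station; origin under its centre.
- orange_stopper: Bystander: orange rubber stopper 32 x 32 x 28 mm, in front of the station; origin under its centre.
- vial_black: Bystander: vial with black cap 23 x 23 x 48 mm, left of the station; origin under its centre.
- vial_blue: Bystander: vial with blue cap 23 x 23 x 48 mm, left of the station; origin under its centre.
There are look-alikes about, which are no part of the job. What is shaped like the pail but black or brown is not meant.

How it is judged (in metres and radians):
On the way, in this order (a step that is already met when the one before it is completed fails the run):
1. the pail hangs by its bail on the hook and is let go (contact force between pail and station above 0.4 N and distance between bail_eye and hook_seat below 0.045 m and height (world z) of pail above 0.05 m and angle between pail's own z axis and vertical below 0.35 rad and contact force between pail and the fingers below 0.05 N), for 0.3 s.
2. the valve is closed to its stop (value of joint valve_wheel below 0.08 rad), for 0.1 s.
At the end, for the whole second after the job is handed in: Wheel at rest two full turns (12.566 rad, within 0.25) off the stop, crank handle still gripped with over 2 N; pail hangs from the hook, untouched by the fingers, bail_eye within 45 mm of hook_seat, bottom over 50 mm up, leaning under 0.35 rad (all of step 1 and value of joint valve_wheel between 12.316 and 12.816 rad and velocity of joint valve_wheel between -0.1 and 0.1 rad/s and contact force between the fingers and crank_handle above 2 N); the arm keeps its last pose, push and grip.
It fails at once if a bystander was pushed more than 30 mm or tipped over (distance of any of small_beaker, timer, tin, orange_stopper, vial_black, vial_blue from where it was at the start of the episode above 0.03 m or angle between any of small_beaker, timer, tin, orange_stopper, vial_black, vial_blue's own z axis and vertical above 0.6 rad).
It also fails if it takes over 67 s, if anything falls off the work surface, if the arm or the gripper's body presses on something with over 40 N, if the wrist force passes 120 N, or if a joint passes its speed limit or range.

ROBOT

A 6-joint arm with a two-finger parallel gripper is mounted at the origin on a cart in front of the work surface, level with it; the furniture and walls round the work are solid. World frame = base frame: x ahead of the robot, y to its left, z up, the work surface at z = 0. Lengths are in mm, angles in rad, forces in N, time in s.
With the tool pointing down it reaches from about 425 to 950 mm from the base axis. Payload 3.5 kg.
Tool frame: the origin (TCP) lies at the very end of the fingers, on their centre line; the grasp point (between the pads) lies manip.tcp_to_grasp behind it (manip.tcp_to_grasp is the distance from the TCP to the grasp point, in mm); z points along the fingers, y is the direction in which the jaws open and shut (so a half turn about z gives the same grasp; the last joint's range is limited). The gripper opens to 85 mm and grips with 20 to 120 N. Pads are 22 mm wide; open, the fingers measure 114 mm over their backs; the gripper's body (76 mm by 85 mm) begins 54 mm behind the grasp point. The pads swing forward as they close: fully open they stand 13 mm farther back than shut.
Start: joints at [-1.388, 0.286, 1.577, -0, 1.279, -0.15], TCP at [220.539, -637.941, 231.325] pointing down, gripper open.
Joint ranges: [-2.77, 2.77], [-0.9, 2.22], [0.21, 2.48], [-1.53, 4.67], [0.24, 2.81], [-2.84, 2.84]. Speed limits (rad/s): [2.79, 2.79, 3.14, 3.14, 3.14, 3.14].

INTERFACE

Orientations are given as a unit quaternion [x, y, z, w].
In Python, from bench import telemetry, viewer, manip gives the robot as it stands. The module is installed in compiled form; this text tells all that it offers.
- The arm moves only by the tool drive_tool, never from a script. Its argument "steps" is a list of rows, each a list of 3 entries, a list of its own where there are three numbers: the shift along the world's x, y, z each as a share of 250 mm, from -1 to 1, then the turn about the world's z as a share of 2 pi rad, from -1 to 1, then the closure, from -1 (fully open) to 1 (shut), so that 0 is half open. A call has 1 to 8 rows; each row shifts and turns the commanded pose from where the row before left it; what a row does not reach is not made up. A row lasts 1/12 s, in which the tool goes at most 41.7 mm and 7.16 degrees, less where a joint would pass 70% of its speed; a pose out of reach is approached as far as the arm can. A call with a number of a shift or a turn outside -1 to 1 is refused whole. A call with a gripper value outside its range is refused whole. The fingers move at their own pace and stop on an object; "grip_force" is the grip in N (left out, the last holds). Time passes only in rows, so rows that do not move let the fingers close. It gives the time, the measured TCP pose, the force and the opening at its end, in the units of the state.
- telemetry.get_state(): the state, without advancing time (a new reading comes with each control period).
- viewer.snapshot(name): name is "scene" or "side" or "wrist"; returns a dict with "frame" (420x560x3 uint8, red, green, blue), "fx", "fy", "cx", "cy" (pixels), "k1" (the pictures are not rectified: a ray, as slopes to the right and down, at radius r is drawn at 1 + k1 r^2 times it, then the intrinsics apply), "xyz" and "rotation" of the camera in the world; the wrist camera has in their place "mount" (4x4, takes a point from camera to tool coordinates, whose origin is the TCP and whose axes are the flange's). Camera axes: x right, y up, looking along -z (the intrinsics and any distortion apply to the point x, -y, -z); pixel columns grow to the right and rows downward; lengths in mm; the calibration is good to about 2 mm. A picture is of the moment at which its call begins: read the wrist's pose just before it. There is no depth.
- manip.job_done(): hands the job in, once; it reports no verdict.
Trained networks look in the newest picture that a camera, given by its name, has taken for a name from the list of things; names that differ only in an ending like _2 or _b are one class to them, and where a whole thing is asked for, a point or a joint stands for the part that bears it (a point fixed in the world has none). Each returns a list of dicts, best first, with "score" (0 to 1); they miss things now and then, are a little off and sometimes report something else, mostly with a low value. They report only what shows in the picture. A call takes as long as a camera call. They do not tell look-alikes from the thing itself.
- viewer.spot_in(camera, thing): "centre" ([x, y, z] in mm, in world coordinates, good to about 4 mm: the middle of the surface that is visible of it).
- viewer.silhouettes(camera, thing): "region" (420x560 bool, what is visible of it).
The state is a dict: "time": time; "joints": joint angles; "joint_velocities": joint speeds; "tau": joint torques, N m; "tcp_pos": TCP position; "ee_rot": TCP orientation; "contact_force": force on the tool from outside, world axes, zero at the start; "wrist_torque": the same for the moment, N m; "opening": finger opening in mm.
Only numpy, scipy, OpenCV 4.12 (cv2) and the standard library are available. Lean on these libraries where they do the work, as an engineer would, in place of code of your own. Each camera call takes 0.05 s, during which the arm holds its last target. There are 200 camera calls.

## Working session

There is one attempt and no reset: what is moved stays moved. The work goes in short steps, Python scripts to look and compute and a tool call to move; the robot and the scene stay as the last step left them, time stands still between calls to the robot, and variables do not carry over. Pictures are saved under pics/ and viewed, about 8 in all and at most 12, crops included, and the job is handed in when it is done.

Besides the shell and the picture viewer there is one more tool, called after "Request:" as name([rows], argument=value, ...), one row to a line, values as JSON. drive_tool: Moves the arm, as the interface text tells. Shift numbers are shares of 250 mm and turn numbers shares of 2 pi rad, none past 1 either way. Its arguments: {"type":"object","properties":{"steps":{"type":"array"},"grip_force":{"type":"number"}},"required":["steps"]}

```bash
mkdir -p pics; cat > h.py <<'E'
import numpy as np, cv2
from bench import telemetry, viewer, manip
from scipy.spatial.transform import Rotation as R
def save(s,n): cv2.imwrite('pics/'+n,s['frame'][:,:,::-1])
def proj(s,P):
    Rm=np.array(s['rotation']); Rm=Rm if Rm.shape==(3,3) else R.from_quat(Rm).as_matrix()
    c=(np.atleast_2d(P)-np.array(s['xyz']))@Rm
    u=c[:,0]/-c[:,2]; v=-c[:,1]/-c[:,2]; k=1+s['k1']*(u*u+v*v)
    return np.c_[s['fx']*u*k+s['cx'],s['fy']*v*k+s['cy']]
def ray(s,px):
    Rm=np.array(s['rotation']); Rm=Rm if Rm.shape==(3,3) else R.from_quat(Rm).as_matrix()
    d=np.array([(px[0]-s['cx'])/s['fx'],(px[1]-s['cy'])/s['fy']]); u=d.copy()
    for _ in range(20): u=d/(1+s['k1']*(u@u))
    return np.array(s['xyz']),Rm@np.array([u[0],-u[1],-1])
def atz(s,px,z):
    o,d=ray(s,px); return o+d*(z-o[2])/d[2]
E
python3 - <<'E'
from h import *
print(telemetry.get_state(), manip.tcp_to_grasp)
for c in ['scene','side']:
    s=viewer.snapshot(c); save(s,c+'0.png'); print(c,{k:v for k,v in s.items() if k!='frame'})
    for t in ['pail','grip_tab','crank_handle','handle_grip','station','valve_wheel','tin','orange_stopper','small_beaker','timer','vial_black','vial_blue']:
        print(t,[(np.round(d['centre']).tolist(),round(d['score'],2),proj(s,d['centre']).round()[0].tolist()) for d in viewer.spot_in(c,t)][:4])
E
```

```text
{'time': 0.0, 'joints': array([-1.38800687e+00,  2.87179829e-01,  1.57817997e+00, -1.11905129e-05,
        1.27861655e+00, -1.49996373e-01]), 'joint_velocities': array([-3.89650006e-04, -8.04447462e-04,  8.33551378e-05,  2.09574328e-03,
       -1.98116737e-03,  3.34415815e-05]), 'tau': array([-9.48247543e-04, -4.05980694e+01, -2.92626643e+01, -2.24670312e-04,
        5.85403031e-03,  3.34357225e-06]), 'tcp_pos': array([ 220.41304073, -637.29799706,  229.9361394 ]), 'ee_rot': array([ 9.86187641e-01,  1.65627645e-01, -2.48967269e-05, -1.19159648e-03]), 'contact_force': array([-0.33381375,  0.22441761,  0.73591509]), 'wrist_torque': array([ 0.00746601, -0.00332588,  0.01272954]), 'opening': 85.35683965145589} 18.700000000000003
scene {'fx': 452.85224716141425, 'fy': 452.85224716141425, 'cx': 278.3906652447349, 'cy': 210.9079956847709, 'k1': -0.022603239316304244, 'xyz': array([-176.64122164,  450.72002817, 1161.74910719]), 'rotation': array([-0.15381636,  0.29338044,  0.83043282, -0.44793948])}
pail [([386.0, -416.0, 38.0], 0.78, [403.0, 200.0]), ([588.0, -228.0, 47.0], 0.75, [319.0, 18
[... 1672 characters left out ...]
, 0.96, [285.0, 254.0]), ([492.0, -285.0, 53.0], 0.29, [205.0, 193.0])]
valve_wheel [([572.0, 117.0, 99.0], 0.89, [315.0, 242.0]), ([579.0, 37.0, 14.0], 0.65, [286.0, 253.0]), ([481.0, 343.0, 41.0], 0.62, [399.0, 258.0])]
tin [([392.0, 54.0, 33.0], 0.6, [314.0, 209.0])]
orange_stopper [([384.0, -125.0, 22.0], 0.38, [265.0, 194.0]), ([575.0, 34.0, 12.0], 0.29, [286.0, 252.0])]
small_beaker [([477.0, 341.0, 42.0], 0.68, [399.0, 257.0])]
timer [([389.0, 229.0, 18.0], 0.81, [367.0, 229.0])]
vial_black [([669.0, 355.0, 38.0], 0.47, [389.0, 315.0]), ([496.0, -278.0, 53.0], 0.38, [207.0, 194.0])]
vial_blue [([493.0, -282.0, 56.0], 0.71, [206.0, 193.0]), ([573.0, 352.0, 36.0], 0.49, [396.0, 285.0])]
```

View pics/scene0.png

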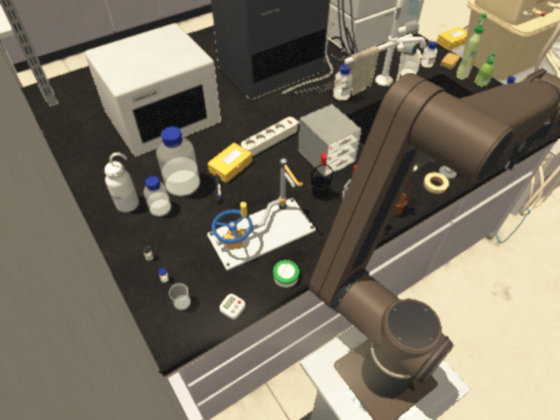

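View pics/side0.png

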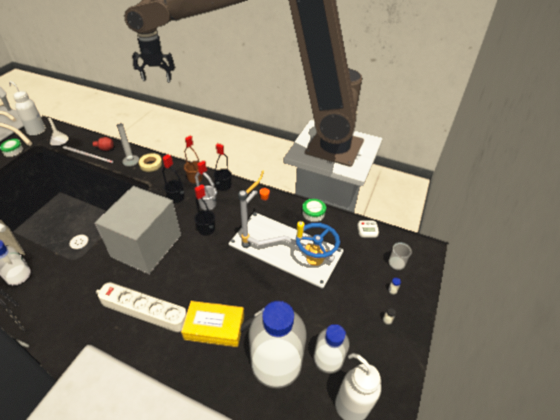

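The scene view has the arm hiding most of the pails. The side view shows five pail shapes: black at (175,188), (222,176) and (205,220), brown at (192,168), and steel at (207,194). Only the steel one fits, so I'll confirm it enlarged, next to the station.

```bash
python3 - <<'E'
from h import *
a=cv2.imread('pics/side0.png'); 
c1=cv2.resize(a[130:240,155:245],(400,489),interpolation=cv2.INTER_CUBIC)
c2=cv2.resize(a[160:290,225:355],(400,400),interpolation=cv2.INTER_CUBIC)
o=np.zeros((489,800,3),np.uint8); o[:,:400]=c1; o[:400,400:]=c2
cv2.imwrite('pics/crop1.png',o)
s=viewer.snapshot('side')
for d in viewer.silhouettes('side','pail'):
    m=d['region']; ys,xs=np.nonzero(m); print(d['score'],xs.min(),xs.max(),ys.min(),ys.max(),s['frame'][m].mean(0).round())
E
```

```text
0.76 194 215 185 235 [56. 28. 28.]
0.76 214 230 143 190 [67. 41. 37.]
0.65 184 201 136 182 [131.  78.  54.]
0.6 195 215 160 208 [151. 111. 102.]
0.58 162 184 154 202 [54. 28. 27.]
```

View pics/crop1.png

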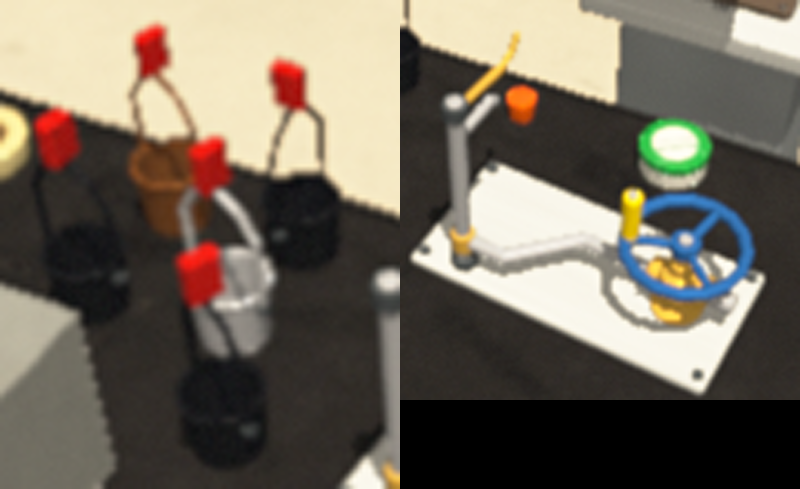

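The crop shows the steel pail at crop (225,270) with its red tab at (210,165). The other pails are black or brown, so the steel one is the target. The hook tip is at (516,38) and the yellow handle at (632,215).

```bash
python3 - <<'E'
from h import *
from scipy.optimize import least_squares
s=viewer.snapshot('side'); q=viewer.snapshot('scene')
print('tab',atz(s,(202.2,167.1),161).round(1))
f=lambda x,y:(225+(x-400)/3.077,160+y/3.077)
for n,p,z in [('tip',f(516,38),226),('risertop',f(454,103),225),('handletop',f(632,197),150),('hub',f(687,241),104)]:
    print(n,np.round(p,1),atz(s,p,z).round(1))
# plate fit: white region both cams
def plate(img):
    m=((img.min(2)>165)).astype(np.uint8); n,l,st,c=cv2.connectedComponentsWithStats(m); return m
cs=[atz(s,f(*p),12)[:2] for p in [(487,160),(408,258),(703,396),(767,280)]]
print(np.round(cs,1)); 
m=np.mean(cs,0); e=cs[0]+cs[3]; print('centre',m,'yaw from long', np.degrees(np.arctan2(*( (cs[2]-cs[1])[[0,1]]*[-1,1] ))),np.degrees(np.arctan2(*((cs[3]-cs[0])*[-1,1]))),np.linalg.norm(cs[2]-cs[1]),np.linalg.norm(cs[0]-cs[1]))
g=cv2.imread('pics/scene0.png')[185:270,195:330]; cv2.imwrite('pics/crop2.png',cv2.resize(g,None,fx=5.5,fy=5.5,interpolation=cv2.INTER_CUBIC))
E
```

```text
tab [ 491.2 -282.6  161. ]
tip [262.7 172.3] [505.  -72.2 226. ]
risertop [242.5 193.5] [601.8 -83.3 225. ]
handletop [300.4 224. ] [572.4  69.8 150. ]
hub [318.3 238.3] [560.8 120.5 104. ]
[[ 468.  -125.6]
 [ 618.  -136. ]
 [ 646.3  175.3]
 [ 498.   188.8]]
centre [557.59126394  25.62610515] yaw from long -5.178115569097803 -5.452695130969062 312.6535552445243 150.38769532546812
```

View pics/crop2.png

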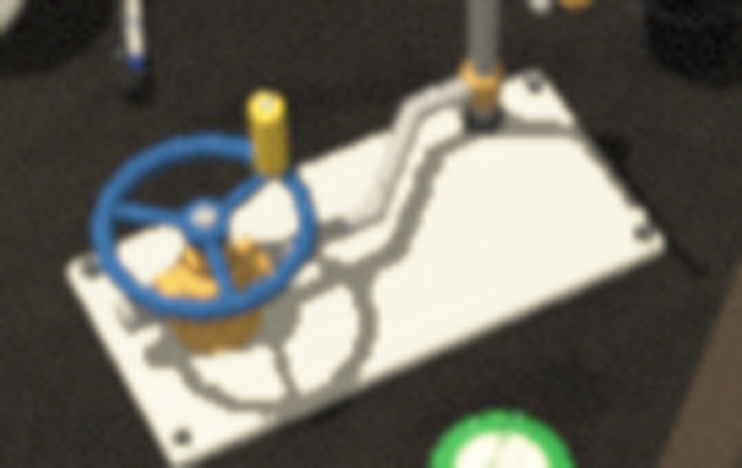

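The scene crop shows the hub at (205,215), the yellow handle top at (267,100), and plate corners at (70,265), (180,465), (662,243) and (540,70). Next I'll fit the station pose to both views.

```bash
python3 - <<'E'
from h import *
from scipy.optimize import least_squares
s=viewer.snapshot('side'); q=viewer.snapshot('scene')
f=lambda x,y:(225+(x-400)/3.077-.3,160+y/3.077-.3)
g=lambda x,y:(195+x/5.5-.4,185+y/5.5-.4)
C=[(-75,-155,12),(75,-155,12),(75,155,12),(-75,155,12)]
obs=[(s,f(*p),c) for p,c in zip([(487,160),(408,258),(703,396),(767,280)],C)]
obs+=[(s,f(516,36),(-47,-100,227)),(s,f(454,103),(55,-100,225)),(s,f(687,241),(0,100,104))]
obs+=[(q,g(*p),c) for p,c in zip([(662,243),(540,70),(68,265),(178,466)],[C[0],C[1],C[2],C[3]])]+[(q,g(205,215),(0,100,104))]
def W(p,c): a=p[2]; return np.array([p[0]+c[0]*np.cos(a)-c[1]*np.sin(a),p[1]+c[0]*np.sin(a)+c[1]*np.cos(a),c[2]])
res=lambda p:np.concatenate([proj(k,W(p,c))[0]-u for k,u,c in obs])
r=least_squares(res,[557,25,-.09],x_scale=[1,1,.01],loss='soft_l1'); p=r.x
print(p,res(p).reshape(-1,2).round(1).tolist())
for n,c in [('seat',(-20,-100,209)),('tip',(-47,-100,227)),('axis',(0,100,130)),('closed handle',(-50,100,133))]: print(n,W(p,c).round(1))
ax=W(p,(0,100,130))
for cam,u in [(s,f(632,195)),(q,g(267,98))]:
    h=atz(cam,u,154); print('handletop',h.round(1),np.linalg.norm((h-ax)[:2]),'q',(np.arctan2(*(h-ax)[[1,0]])-np.pi-p[2])%(2*np.pi))
E
```

```text
[ 5.53213507e+02  2.20370460e+01 -7.76061144e-02] [[0.2, -0.1], [-0.0, -0.4], [-0.5, -2.1], [-1.0, -2.3], [0.7, -0.9], [1.0, 0.1], [0.7, 0.5], [0.9, -1.4], [-0.7, -1.6], [-0.4, -1.0], [-0.2, -1.5], [-1.4, 0.4]]
seat [525.5 -76.1 209. ]
tip [498.6 -74.  227. ]
axis [561.  121.7 130. ]
closed handle [511.1 125.6 133. ]
handletop [573.1  68.9 154. ] 54.168154209812684 q 1.8736932083762783
handletop [574.5  67.6 154. ] 55.83352701387707 q 1.8932852380104128
```

Request:
drive_tool([
  [[0.09,0.118,0.05],0,-1],
  [[0.09,0.118,0.05],0,-1],
  [[0.09,0.118,0.05],0,-1],
  [[0.09,0.118,0.05],0,-1],
  [[0.09,0.118,0.05],0,-1],
  [[0.09,0.118,0.05],0,-1],
  [[0.09,0.118,0.05],0,-1],
  [[0.09,0.118,0.05],0,-1],
], grip_force=40)

```text
time: 2.27
tcp_pos: [401.3, -400.3, 332.2]
ee_rot: [0.986, 0.166, 0.0, 0.0]
contact_force: [1.0, -0.2, -0.2]
opening: 85.3
```

Request:
drive_tool([
  [[0.09,0.118,0.05],0,-1],
  [[0.09,0.118,0.0],0,-1],
  [[0.09,0.118,0.0],0,-1],
  [[0.09,0.118,0],0,-1],
  [[0,0,0],0,-1],
  [[0,0,0],0,-1],
  [[0,0,0],0,-1],
])

```text
time: 2.85
tcp_pos: [490.4, -284.1, 343.8]
ee_rot: [0.986, 0.166, -0.0, 0.0]
contact_force: [-1.1, 0.4, -0.4]
opening: 85.4
```

```bash
cat >> h.py <<'E'
def wrist():
    st=telemetry.get_state(); s=viewer.snapshot('wrist'); M=np.array(s['mount']); Rt=R.from_quat(st['ee_rot']).as_matrix()
    s['xyz']=st['tcp_pos']+Rt@M[:3,3]; s['rotation']=Rt@M[:3,:3]; return st,s
E
python3 - <<'E'
from h import *
st,s=wrist(); save(s,'w1.png'); print(st['tcp_pos'],R.from_quat(st['ee_rot']).as_matrix().round(2),s['xyz'],s['rotation'].round(2))
for t in ['grip_tab','pail']: print([(d['score'],np.round(d['centre']),proj(s,d['centre'])[0].round()) for d in viewer.spot_in('wrist',t)])
E
```

```text
[ 490.37191908 -284.14066512  343.83417774] [[ 0.94  0.33 -0.  ]
 [ 0.33 -0.94 -0.  ]
 [-0.    0.   -1.  ]] [ 557.73540541 -260.73708018  487.56242373] [[ 0.33  0.91  0.26]
 [-0.95  0.31  0.09]
 [-0.   -0.28  0.96]]
[(0.78, array([ 495., -282.,   56.]), array([274., 169.])), (0.73, array([ 513., -394.,   57.]), array([364., 185.])), (0.61, array([ 586., -232.,   56.]), array([259.,  81.])), (0.6, array([ 394., -394.,   55.]), array([328., 267.])), (0.57, array([ 391., -283.,   58.]), array([249., 244.]))]
[(0.94, array([ 396., -397.,   59.]), array([331., 268.])), (0.88, array([ 491., -287.,   54.]), array([277., 173.])), (0.85, array([ 584., -232.,   57.]), array([258.,  83.])), (0.67, array([ 508., -394.,   57.]), array([362., 189.])), (0.61, array([ 388., -282.,   56.]), array([247., 246.]))]
```

View pics/w1.png

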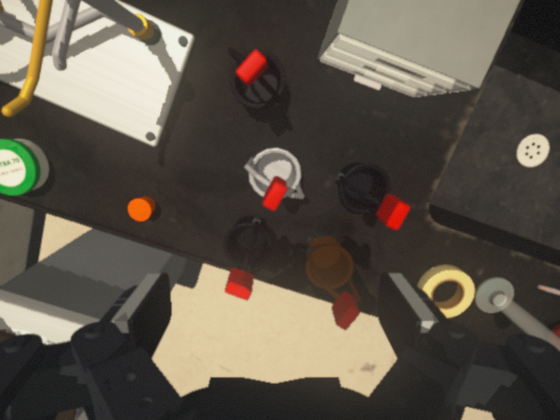

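The wrist view shows the steel pail at (274,172) with its tab at (274,194) and the bail running from (249,163) to (299,197). The hook is at the upper left. Next I'll measure the tab axis and pail centre.

```bash
python3 - <<'E'
from h import *
st,s=wrist(); im=s['frame'].astype(int)
m=((im[:,:,0]>120)&(im[:,:,1]<70)&(im[:,:,2]<70)).astype(np.uint8); m[:165]=0;m[225:]=0;m[:,:250]=0;m[:,300:]=0
# model fit: tab box (top 26x14 at 179, down to 142)
from scipy.optimize import minimize
def sil(p):
    c,sn=np.cos(p[2]),np.sin(p[2]); B=np.array([(x*c-y*sn+p[0],x*sn+y*c+p[1],z) for x in(-13,13) for y in(-7,7) for z in(142,179)])
    k=np.zeros(m.shape,np.uint8); h=cv2.convexHull((proj(s,B)*16).astype(np.int32)); cv2.fillConvexPoly(k,h,1,shift=4); return k
best=min(((np.sum(sil((x,y,a))!=m),x,y,a) for x in np.arange(478,508,2) for y in np.arange(-298,-268,2) for a in np.arange(0,np.pi,.07)))
print(m.sum(),best)
r=minimize(lambda p:float(np.sum(sil(p)!=m)),best[1:],method='Nelder-Mead',options=dict(initial_simplex=[best[1:],np.add(best[1:],(2,0,0)),np.add(best[1:],(0,2,0)),np.add(best[1:],(0,0,.1))])); print(r.x,np.degrees(r.x[2]),r.fun)
a=atz(s,(249,163),58)[:2];b=atz(s,(299,197),58)[:2]; print(a,b,(a+b)/2,np.linalg.norm(a-b),'ydir deg',np.degrees(np.arctan2(*(b-a)[::-1])))
print('tip',atz(s,(10,108),227),'stopper',atz(s,(140,209),14))
E
```

```text
509 (np.int64(144), np.int64(488), np.int64(-284), np.float64(3.08))
[ 488.60763889 -284.65625       3.10065972] 177.6547157895395 132.0
[ 491.90392945 -251.67278493] [ 471.69525605 -323.99675275] [ 481.79959275 -287.83476884] 75.09425278810167 ydir deg -105.61136029887659
tip [499.87951304 -80.51338306 227.        ] stopper [ 374.56427461 -125.66714797   14.        ]
```

```bash
python3 - <<'E'
from h import *
st,s=wrist(); im=s['frame']
S=8; x0,y0=235,140
c=cv2.resize(im[y0:y0+75,x0:x0+80],None,fx=S,fy=S,interpolation=cv2.INTER_CUBIC)[:,:,::-1].copy()
def dr(p,col):
    a=np.radians(p[2]); co,sn=np.cos(a),np.sin(a)
    w=lambda x,y,z:(x*co-y*sn+p[0],x*sn+y*co+p[1],z)
    pts=[[w(x,y,z) for x,y in((-13,-7),(13,-7),(13,7),(-13,7))] for z in(142,179)]
    pts+=[[w(0,-37,z0) for z0 in (55,)]+[w(0,-37,85),w(0,0,137),w(0,37,85),w(0,37,55)]]
    for i,q in enumerate(pts): cv2.polylines(c,[((proj(s,q)-[x0-.5,y0-.5])*S).astype(np.int32)],i<2,col,1)
dr((488.6,-284.7,177.6),(0,255,0)); dr((488.6,-284.7,164.4),(255,255,0)); cv2.imwrite('pics/ov.png',c)
E
```

```text
(no output)
```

View pics/ov.png

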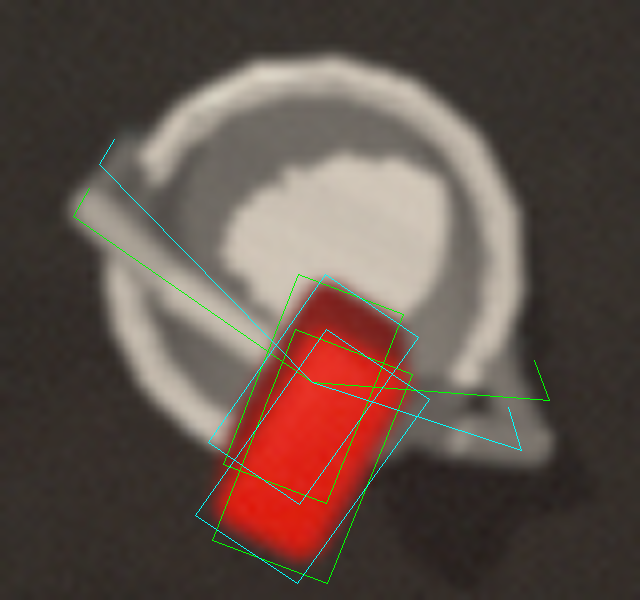

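The true yaw lies between the two overlays, at about 171°, and the position agrees to within a few mm. So I'll turn the gripper by about -28°, descend and close.

Request:
drive_tool([
  [[-0.002,-0.001,-0.1],-0.0195,-1],
  [[-0.002,-0.001,-0.1],-0.0195,-1],
  [[-0.002,-0.001,-0.1],-0.0195,-1],
  [[-0.002,-0.001,-0.1],-0.0195,-1],
  [[0,0,-0.1],0,-1],
  [[0,0,-0.1],0,-1],
  [[0,0,-0.1],0,-1],
  [[0,0,-0.09],0,-1],
])

```text
time: 3.77
tcp_pos: [487.7, -285.5, 144.7]
ee_rot: [0.997, -0.079, -0.0, -0.0]
contact_force: [0.1, -1.2, -0.9]
opening: 85.6
```

Request:
drive_tool([
  [[0,0,0],0,1],
  [[0,0,0],0,1],
  [[0,0,0],0,1],
  [[0,0,0],0,1],
  [[0,0,0],0,1],
  [[0,0,0],0,1],
  [[0,0,0],0,1],
  [[0,0,0],0,1],
])

```text
time: 4.43
tcp_pos: [489.4, -285.5, 148.1]
ee_rot: [0.997, -0.079, 0.001, 0.001]
contact_force: [0.1, 1.6, 5.9]
opening: 13.2
```

Gripped at 13.2 mm against the 14 mm tab. Lifting and carrying to a point in front of the hook tip.

Request:
drive_tool([
  [[0,0,0.06],0,1],
  [[0,0,0.11],0,1],
  [[0,0,0.13],0,1],
  [[0,0,0.13],0,1],
  [[0,0,0.13],0,1],
  [[0,0,0.13],0,1],
  [[0,0,0.11],0,1],
  [[-0.01,0.05,0],0,1],
])

```text
time: 5.1
tcp_pos: [487.7, -275.0, 353.4]
ee_rot: [0.997, -0.079, 0.005, 0.004]
contact_force: [0.8, -0.1, 0.5]
opening: 13.6
```

Request:
drive_tool([
  [[-0.018,0.1,0],0.006,1],
  [[-0.018,0.13,0],0.0065,1],
  [[-0.018,0.13,0],0,1],
  [[-0.018,0.13,0],0,1],
  [[-0.018,0.13,0],0,1],
  [[-0.015,0.12,0],0,1],
  [[0,0.065,0],0,1],
  [[0,0,0],0,1],
])

```text
time: 5.77
tcp_pos: [458.6, -67.7, 344.6]
ee_rot: [0.999, -0.037, -0.001, -0.001]
contact_force: [-0.5, 0.3, -1.4]
opening: 13.2
```

Request:
drive_tool([
  [[0,0,-0.06],0,1],
  [[0,0,-0.1],0,1],
  [[0,0,-0.1],0,1],
  [[0,0,-0.07],0,1],
  [[0,0,-0.04],0,1],
  [[0,0,0],0,1],
  [[0,0,0],0,1],
])

```text
time: 6.35
tcp_pos: [459.5, -71.4, 253.2]
ee_rot: [0.999, -0.04, -0.001, -0.0]
contact_force: [-0.0, -0.5, -1.1]
opening: 13.1
```

```bash
python3 - <<'E'
from h import *
print(telemetry.get_state()['opening'])
s=viewer.snapshot('side'); st,w=wrist()
a=cv2.resize(s['frame'][110:230,200:320],(400,400),interpolation=cv2.INTER_CUBIC)
b=cv2.resize(w['frame'],(400,300)); o=np.zeros((400,800,3),np.uint8); o[:,:400]=a; o[:300,400:]=b
cv2.imwrite('pics/pre.png',o[:,:,::-1]); cv2.imwrite('pics/w2.png',w['frame'][:,:,::-1])
print(st['tcp_pos'],[(proj(s,p)[0]-[200,110])*400/120 for p in [(498.6,-74,227),(525.5,-76,209),st['tcp_pos']-[0,0,11]]])
E
```

```text
13.11718646443479
[460.17646659 -71.59461973 254.52945569] [array([210.34245908, 201.6920719 ]), array([194.12016054, 237.11048179]), array([232.72403265, 160.34093671])]
```

View pics/pre.png

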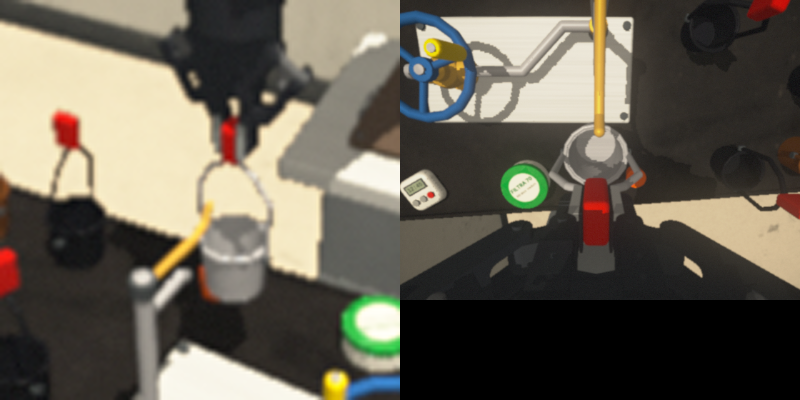

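The side view has the hook tip at crop (210,205), right on the fitted point and below the bail eye at (232,163). The wrist view has the hook (598,132) in line with the tab (596,210). Sliding the bail over the tip.

Request:
drive_tool([
  [[0.04,-0.003,0],0,1],
  [[0.055,-0.004,0],0,1],
  [[0.055,-0.004,0],0,1],
  [[0.055,-0.004,0],0,1],
  [[0.045,-0.003,0],0,1],
  [[0.012,-0.001,0],0,1],
  [[0,0,0],0,1],
])

```text
time: 7.03
tcp_pos: [526.3, -76.3, 255.0]
ee_rot: [0.999, -0.039, 0.001, 0.0]
contact_force: [-0.1, -0.0, -2.6]
opening: 13.3
```

Request:
drive_tool([
  [[0,0,-0.04],0,1],
  [[0,0,-0.04],0,1],
  [[0,0,-0.03],0,1],
  [[0,0,0],0,1],
  [[0,0,0],0,1],
])

```text
time: 7.45
tcp_pos: [524.4, -75.7, 225.2]
ee_rot: [0.999, -0.039, -0.001, -0.0]
contact_force: [-0.8, -0.4, -1.1]
opening: 13.5
```

```bash
python3 - <<'E'
from h import *
s=viewer.snapshot('side'); st,w=wrist(); print(st['tcp_pos'],st['contact_force'])
a=cv2.resize(s['frame'][130:220,210:300],(400,400),interpolation=cv2.INTER_CUBIC)
b=cv2.resize(w['frame'][60:360,130:430],(400,400)); o=np.hstack([a,b])
cv2.imwrite('pics/on.png',o[:,:,::-1])
E
```

```text
[524.83098489 -75.82126583 225.84176247] [-0.24813509 -0.02877422 -1.79281486]
```

View pics/on.png

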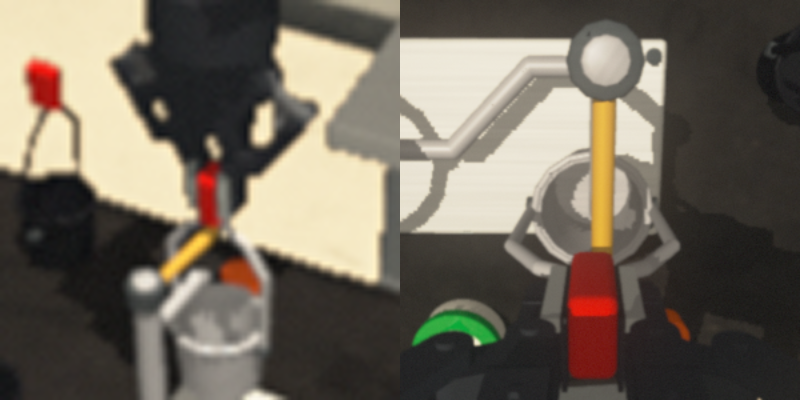

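The hook bar now passes through the bail, with the pail below and the tab above. Lowering onto the seat.

Request:
drive_tool([
  [[0,0,-0.015],0,1],
  [[0,0,-0.012],0,1],
  [[0,0,0],0,1],
  [[0,0,0],0,1],
])

```text
time: 7.88
tcp_pos: [526.1, -76.9, 222.2]
ee_rot: [0.999, -0.039, 0.001, 0.001]
contact_force: [-2.8, -0.9, 4.9]
opening: 13.7
```

It's resting on the hook, with +4.9 N up. Opening and then rising.

Request:
drive_tool([
  [[0,0,0],0,-0.3],
  [[0,0,0],0,-0.3],
  [[0,0,0],0,-0.3],
  [[0,0,0],0,-0.3],
  [[0,0,0.05],0,-0.3],
  [[0,0,0.1],0,-0.3],
  [[0,0,0.13],0,-0.3],
  [[0,0,0.13],0,-0.3],
])

```text
time: 8.55
tcp_pos: [524.8, -75.7, 323.1]
ee_rot: [0.999, -0.039, -0.001, -0.0]
contact_force: [-0.3, -0.6, 0.1]
opening: 55.5
```

```bash
python3 - <<'E'
from h import *
s=viewer.snapshot('side'); st,w=wrist(); print(st['tcp_pos'],st['contact_force'],st['opening'],st['joints'])
a=cv2.resize(s['frame'][130:220,210:300],(400,400),interpolation=cv2.INTER_CUBIC)
b=cv2.resize(w['frame'],(400,300)); o=np.zeros((400,800,3),np.uint8);o[:,:400]=a;o[:300,400:]=b
cv2.imwrite('pics/off.png',o[:,:,::-1])
for c in ['side','wrist']:
  for t in ['crank_handle','pail']: print(c,t,[(round(d['score'],2),np.round(d['centre'])) for d in viewer.spot_in(c,t)][:3])
E
```

```text
[527.77717238 -76.67040474 332.45540752] [ 1.51676841 -0.53650792  3.72097698] 55.57041753632901 [-3.34660371e-01 -9.88529706e-02  1.80808182e+00  1.24533915e-04
  1.41944976e+00  1.31471893e+00]
side crank_handle [(0.22, array([393.,  52.,  33.]))]
side pail [(0.94, array([ 589., -226.,   46.])), (0.83, array([ 395., -278.,   53.])), (0.81, array([ 402., -393.,   50.]))]
wrist crank_handle [(0.94, array([573.,  68., 147.]))]
wrist pail [(0.93, array([ 588., -228.,   54.])), (0.59, array([ 399., -391.,   46.])), (0.57, array([529., -78., 134.]))]
```

View pics/off.png

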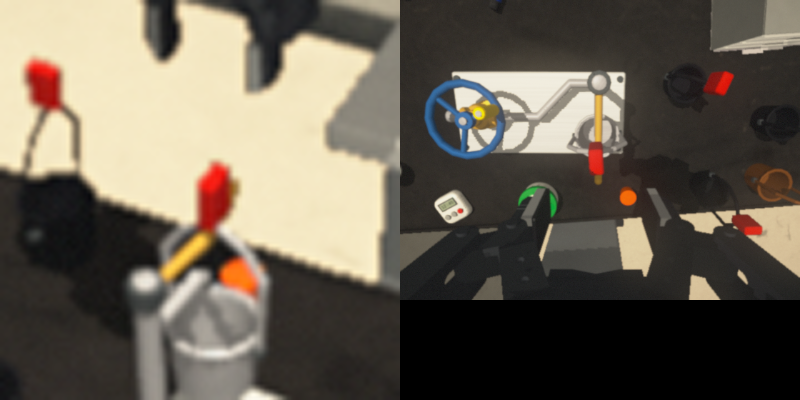

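The pail hangs from the hook, released, with the fingers clear. Going to the handle.

Request:
drive_tool([
  [[0.035,0.1,0],0,-0.3],
  [[0.035,0.12,0],0,-0.3],
  [[0.035,0.12,-0.05],0,-0.3],
  [[0.035,0.12,-0.1],0,-0.3],
  [[0.035,0.12,-0.1],0,-0.3],
  [[0,0,0],0,-0.3],
  [[0,0,0],0,-0.3],
  [[0,0,0],0,-0.3],
])

```text
time: 9.52
tcp_pos: [568.7, 68.9, 258.7]
ee_rot: [0.999, -0.039, -0.001, 0.0]
contact_force: [-0.1, -0.1, 0.1]
opening: 55.7
```

```bash
python3 - <<'E'
from h import *
st,w=wrist(); print(st['tcp_pos'])
im=w['frame'].astype(int); save(w,'w3.png')
for t in ['crank_handle','valve_wheel']: print(t,[(round(d['score'],2),np.round(d['centre']),proj(w,d['centre'])[0].round()) for d in viewer.spot_in('wrist',t)][:3])
h=max(viewer.silhouettes('wrist','crank_handle'),key=lambda d:d['score'])['region']; ys,xs=np.nonzero(h); print('h',xs.min(),xs.max(),ys.min(),ys.max())
o,_=ray(w,(0,0)); print('pred top px',proj(w,[(574,68.5,154),(574,68.5,105),(561,121,104)]).round(1))
# rim circle: blue mask, back-projected to z~98, robust circle fit
m=(im[:,:,2]>im[:,:,0]+50)&(im[:,:,2]>90); y,x=np.nonzero(m); P=np.array([atz(w,(a,b),98)[:2] for a,b in zip(x,y)]); 
k=np.linalg.norm(P-[561,121],axis=1)<75; P=P[k]
from scipy.optimize import least_squares
hull=cv2.convexHull(P.astype(np.float32))[:,0]
r=least_squares(lambda p:np.hypot(hull[:,0]-p[0],hull[:,1]-p[1])-p[2],[561,121,61],loss='soft_l1'); print('rim',r.x,len(P))
E
```

```text
[568.66784677  68.86076937 258.71819679]
crank_handle [(0.7, array([568., 117., 101.]), array([220., 202.])), (0.6, array([577.,  75., 154.]), array([265., 204.])), (0.5, array([574.,  18.,   7.]), array([319., 170.]))]
valve_wheel [(0.85, array([570., 119., 104.]), array([217., 201.]))]
h 261 284 184 218
pred top px [[274.4 206.6]
 [274.3 192.1]
 [216.1 210.8]]
rim [559.59430788 120.31701306  60.12378325] 5045
```

View pics/w3.png

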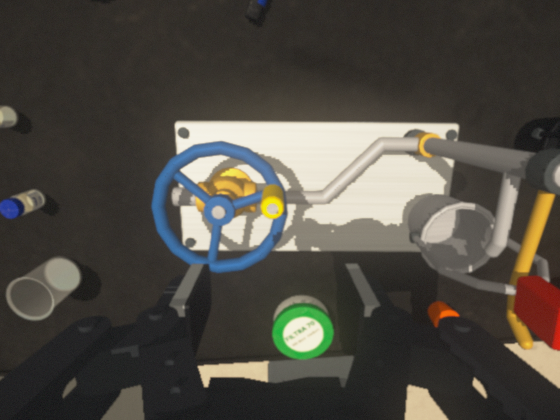

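The handle top is at (272,207) and the hub at (219,211). That puts the axis at about (560.5,119.5) and the handle at about (573.5,71), 50 mm apart as specified, so q ≈ 8.19. Descending and gripping.

Request:
drive_tool([
  [[0.01,0.004,-0.08],0,-0.3],
  [[0.01,0.004,-0.13],0,-0.3],
  [[0,0,-0.13],0,-0.3],
  [[0,0,-0.12],0,-0.3],
  [[0,0,-0.07],0,-0.3],
  [[0,0,-0.035],0,-0.3],
  [[0,0,0],0,-0.3],
  [[0,0,0],0,-0.3],
])

```text
time: 10.38
tcp_pos: [574.8, 70.5, 119.5]
ee_rot: [0.999, -0.04, 0.001, 0.0]
contact_force: [1.2, -0.1, 0.8]
opening: 55.5
```

Request:
drive_tool([
  [[0,0,0],0,1],
  [[0,0,0],0,1],
  [[0,0,0],0,1],
  [[0,0,0],0,1],
  [[0,0,0],0,1],
  [[0,0,0],0,1],
  [[0,0,0],0,1],
], grip_force=60)

```text
time: 10.97
tcp_pos: [575.4, 70.2, 120.5]
ee_rot: [0.999, -0.039, 0.002, 0.001]
contact_force: [-0.3, -3.9, 6.3]
opening: 16.7
```

```bash
python3 - <<'E'
import numpy as np
t=np.radians(-75.3-22.5*np.arange(17)); p=50*np.c_[np.cos(t),np.sin(t)]/250
d=np.diff(np.round(p,3),axis=0); print([[ [round(float(a),3),round(float(b),3),0],0,1] for a,b in d])
E
```

```text
[[[-0.078, -0.005, 0], 0, 1], [[-0.074, 0.025, 0], 0, 1], [[-0.058, 0.052, 0], 0, 1], [[-0.034, 0.07, 0], 0, 1], [[-0.005, 0.078, 0], 0, 1], [[0.025, 0.074, 0], 0, 1], [[0.052, 0.058, 0], 0, 1], [[0.07, 0.034, 0], 0, 1], [[0.078, 0.005, 0], 0, 1], [[0.074, -0.025, 0], 0, 1], [[0.058, -0.052, 0], 0, 1], [[0.034, -0.07, 0], 0, 1], [[0.005, -0.078, 0], 0, 1], [[-0.025, -0.074, 0], 0, 1], [[-0.052, -0.058, 0], 0, 1], [[-0.07, -0.034, 0], 0, 1]]
```

Request:
drive_tool([
  [[-0.078,-0.005,0],0,1],
  [[-0.074,0.025,0],0,1],
  [[-0.058,0.052,0],0,1],
  [[-0.034,0.07,0],0,1],
  [[0,0,0],0,1],
  [[0,0,0],0,1],
])

```text
time: 11.47
tcp_pos: [513.4, 108.1, 120.4]
ee_rot: [0.999, -0.039, 0.001, -0.001]
contact_force: [-3.3, 1.0, 8.5]
opening: 16.3
```

Request:
drive_tool([
  [[-0.005,0.078,0],0,1],
  [[0.025,0.074,0],0,1],
  [[0.052,0.058,0],0,1],
  [[0.07,0.034,0],0,1],
  [[0,0,0],0,1],
  [[0,0,0],0,1],
])

```text
time: 11.97
tcp_pos: [551.8, 167.3, 120.5]
ee_rot: [0.999, -0.039, 0.003, 0.0]
contact_force: [2.8, -3.6, 4.7]
opening: 16.3
```

Request:
drive_tool([
  [[0.078,0.005,0],0,1],
  [[0.074,-0.025,0],0,1],
  [[0.058,-0.052,0],0,1],
  [[0.034,-0.07,0],0,1],
  [[0,0,0],0,1],
  [[0,0,0],0,1],
])

```text
time: 12.47
tcp_pos: [610.8, 130.8, 120.5]
ee_rot: [0.999, -0.04, 0.001, 0.0]
contact_force: [-1.6, -3.2, 7.8]
opening: 16.1
```

Request:
drive_tool([
  [[0.005,-0.078,0],0,1],
  [[-0.025,-0.074,0],0,1],
  [[-0.052,-0.058,0],0,1],
  [[-0.07,-0.034,0],0,1],
  [[0,0,0],0,1],
  [[0,0,0],0,1],
])

```text
time: 12.97
tcp_pos: [574.6, 70.0, 120.5]
ee_rot: [0.999, -0.04, 0.001, 0.001]
contact_force: [-1.1, -2.9, 6.4]
opening: 16.2
```

Request:
drive_tool([
  [[-0.078,-0.005,0],0,1],
  [[-0.074,0.025,0],0,1],
  [[-0.058,0.052,0],0,1],
  [[-0.034,0.07,0],0,1],
  [[0,0,0],0,1],
  [[0,0,0],0,1],
])

```text
time: 13.47
tcp_pos: [513.4, 108.1, 120.4]
ee_rot: [0.999, -0.039, 0.001, -0.001]
contact_force: [-2.3, 1.7, 8.3]
opening: 16.4
```

Request:
drive_tool([
  [[-0.004,0.03,0],0,1],
  [[0,0.03,0],0,1],
  [[0,0.012,0],0,1],
  [[0,0,0],0,1],
])

```text
time: 13.8
tcp_pos: [512.6, 122.8, 120.4]
ee_rot: [0.999, -0.038, 0.0, 0.003]
contact_force: [-3.4, -7.8, 10.5]
opening: 16.1
```

Request:
drive_tool([
  [[0,0.012,0],0,1],
  [[0,0,0],0,1],
  [[0,0,0],0,1],
])

```text
time: 14.05
tcp_pos: [512.6, 123.1, 120.4]
ee_rot: [0.999, -0.038, -0.0, 0.005]
contact_force: [-4.5, -16.0, 11.6]
opening: 16.3
```

The stop is reached: y held at 123 while the force rose to 16 N. I'll take the push off and record the reference, then back off in 22.5° steps.

Request:
drive_tool([
  [[0,-0.016,0],0,1],
  [[0,0,0],0,1],
  [[0,0,0],0,1],
])

```text
time: 14.3
tcp_pos: [512.6, 122.7, 120.4]
ee_rot: [0.999, -0.039, 0.0, 0.001]
contact_force: [-3.6, -3.5, 9.2]
opening: 16.3
```

```bash
python3 - <<'E'
import numpy as np
t=np.radians(175.5+22.5*np.arange(17)); p=50*np.c_[np.cos(t),np.sin(t)]/250
d=np.diff(np.round(p,3),axis=0); print([[ [round(float(a),3),round(float(b),3),0],0,1] for a,b in d])
E
```

```text
[[[0.009, -0.078, 0], 0, 1], [[0.038, -0.068, 0], 0, 1], [[0.061, -0.048, 0], 0, 1], [[0.075, -0.021, 0], 0, 1], [[0.078, 0.009, 0], 0, 1], [[0.068, 0.038, 0], 0, 1], [[0.048, 0.061, 0], 0, 1], [[0.021, 0.075, 0], 0, 1], [[-0.009, 0.078, 0], 0, 1], [[-0.038, 0.068, 0], 0, 1], [[-0.061, 0.048, 0], 0, 1], [[-0.075, 0.021, 0], 0, 1], [[-0.078, -0.009, 0], 0, 1], [[-0.068, -0.038, 0], 0, 1], [[-0.048, -0.061, 0], 0, 1], [[-0.021, -0.075, 0], 0, 1]]
```

Request:
drive_tool([
  [[0.009,-0.078,0],0,1],
  [[0.038,-0.068,0],0,1],
  [[0.061,-0.048,0],0,1],
  [[0.075,-0.021,0],0,1],
  [[0.078,0.009,0],0,1],
  [[0.068,0.038,0],0,1],
  [[0.048,0.061,0],0,1],
  [[0.021,0.075,0],0,1],
])

```text
time: 14.97
tcp_pos: [612.5, 115.0, 120.4]
ee_rot: [0.999, -0.04, -0.001, 0.0]
contact_force: [-10.7, -3.1, 14.0]
opening: 15.9
```

Request:
drive_tool([
  [[-0.009,0.078,0],0,1],
  [[-0.038,0.068,0],0,1],
  [[-0.061,0.048,0],0,1],
  [[-0.075,0.021,0],0,1],
  [[-0.078,-0.009,0],0,1],
  [[-0.068,-0.038,0],0,1],
  [[-0.048,-0.061,0],0,1],
  [[-0.021,-0.075,0],0,1],
])

```text
time: 15.63
tcp_pos: [512.7, 125.2, 120.5]
ee_rot: [0.999, -0.039, 0.002, -0.002]
contact_force: [5.7, 3.8, 3.4]
opening: 16.3
```

Request:
drive_tool([
  [[0,0,0],0,1],
  [[0,0,0],0,1],
])

```text
time: 15.8
tcp_pos: [512.6, 122.9, 120.4]
ee_rot: [0.999, -0.04, 0.001, 0.0]
contact_force: [-3.2, -1.8, 8.1]
opening: 16.9
```

One turn is done and the TCP is back at the reference. Now the second turn.

Request:
drive_tool([
  [[0.009,-0.078,0],0,1],
  [[0.038,-0.068,0],0,1],
  [[0.061,-0.048,0],0,1],
  [[0.075,-0.021,0],0,1],
  [[0.078,0.009,0],0,1],
  [[0.068,0.038,0],0,1],
  [[0.048,0.061,0],0,1],
  [[0.021,0.075,0],0,1],
])

```text
time: 16.47
tcp_pos: [612.5, 115.0, 120.4]
ee_rot: [0.999, -0.04, -0.001, 0.0]
contact_force: [-11.5, -3.3, 13.5]
opening: 16.4
```

Request:
drive_tool([
  [[-0.009,0.078,0],0,1],
  [[-0.038,0.068,0],0,1],
  [[-0.061,0.048,0],0,1],
  [[-0.075,0.021,0],0,1],
  [[-0.078,-0.009,0],0,1],
  [[-0.068,-0.038,0],0,1],
  [[-0.048,-0.061,0],0,1],
  [[-0.021,-0.075,0],0,1],
])

```text
time: 17.13
tcp_pos: [512.7, 125.2, 120.5]
ee_rot: [0.999, -0.039, 0.002, -0.002]
contact_force: [5.0, 3.5, 2.6]
opening: 16.1
```

Request:
drive_tool([
  [[0,0,0],0,1],
  [[0,0,0],0,1],
  [[0,0,0],0,1],
  [[0,0,0],0,1],
  [[0,0,0],0,1],
  [[0,0,0],0,1],
])

```text
time: 17.63
tcp_pos: [512.7, 123.6, 120.4]
ee_rot: [0.999, -0.039, 0.0, -0.0]
contact_force: [-3.7, -0.5, 8.4]
opening: 16.5
```

```bash
python3 - <<'E'
from h import *
q=viewer.snapshot('scene'); s=viewer.snapshot('side'); st,w=wrist(); print(st['tcp_pos'],st['joint_velocities'].round(3),st['opening'])
o=np.zeros((400,800,3),np.uint8);o[:,:400]=cv2.resize(s['frame'][140:290,220:370],(400,400));o[:300,400:]=cv2.resize(w['frame'],(400,300))
cv2.imwrite('pics/end.png',o[:,:,::-1])
E
```

```text
[512.63948763 123.61005108 120.41208842] [-0.001 -0.002 -0.002  0.     0.     0.   ] 15.913731671928312
```

View pics/end.png

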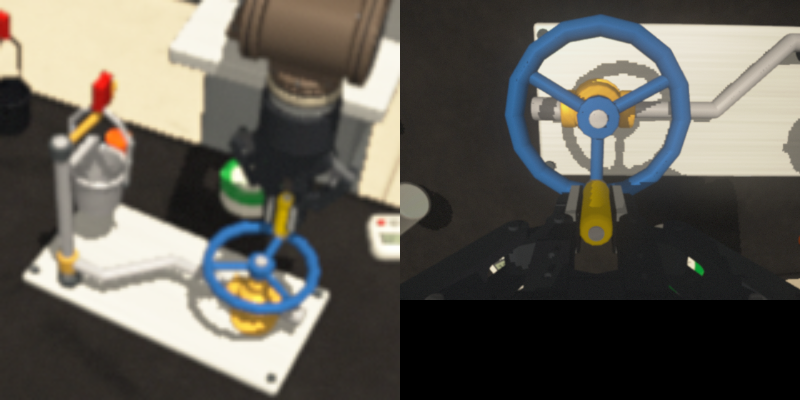

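The pail hangs on the hook, and the crank handle is held at the front of the wheel. The arm is at rest, within 1 mm of the closed-stop reference. Handing in.

```bash
python3 -c "
from bench import manip; print(manip.job_done())"
```

```text
the job is handed in; nothing more can be done
None
```

The job is handed in; the hand-in gives no verdict, so these are my own last checks, taken at 17.6 s of the 67 s allowed.

- **Pail:** I hung the steel pail by its bail on the hook and let go. The final side view shows it upright on the hook with the fingers well away from it.
- **Closing the valve:** I turned the wheel clockwise by its crank handle until it stopped. There the tool held at y ≈ 123 mm while the force rose to 16 N.
- **Backing off:** I then turned it back exactly two turns. The tool ended at (512.6, 123.6) mm against (512.6, 122.7) mm at the stop, about 0.02 rad apart. I have no direct reading of the wheel angle, so this rests on the tool position and the counted turns.
- **Grip:** The fingers are still closed on the handle at a 60 N setting. The opening reads 16 mm on an 18 mm handle, and the arm is at rest.
- **Bystanders:** None was touched as far as I could tell. In the last pictures I only compared the few in view by eye.

Two measurements disagreed on the way:
- **Pail yaw:** the estimates were 164° and 178°. I used 171° from an overlay, and the grasp held.
- **Wheel axis:** the picture estimates differed by about 3 mm. The measured turning circle settled it at about (562, 119) mm.

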